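# Pin the spacer stack in its corner stop

### The job

Slide the three loose ring spacers on the locked slide table gently together into its blue corner stop until all three touch both walls, so that their holes line up with the hole in the table's plate. Then take the pin by its orange grip from the foam block, pass it through all three spacers into the hole until its collar sits flat on the top spacer, and let go. The parts are finished surfaces: press no harder than a firm fingertip (20 N at the most) and leave the sleeve, the jar and the parts box where they are.

Things in the scene. Friction and masses are not known exactly. Their poses are not given: they have to be found in the camera images.
- spacer_low_center (a point): a loose metal ring spacer: outside diameter 50 mm, hole 14 mm, 10 mm thick, about 130 g, lying flat as the lowest (steel) of the stack of three. Origin at its centre, half-way up; z is the hole's axis.
- spacer_mid_center (a point): a loose metal ring spacer: outside diameter 50 mm, hole 14 mm, 10 mm thick, about 130 g, lying flat as the middle (brass) of the stack of three. Origin at its centre, half-way up; z is the hole's axis.
- spacer_top_center (a point): a loose metal ring spacer: outside diameter 50 mm, hole 14 mm, 10 mm thick, about 130 g, lying flat as the top (steel) of the stack of three. Origin at its centre, half-way up; z is the hole's axis.
- spacer_low: the lowest spacer; origin at the centre of its underside. Sliding the whole stack takes about 1 to 6 N; against a wall of the stop it is rigid and the force rises at once. Spacers start 9 to 17 mm along the fixture's +x and 9 to 17 mm along its -y from its centre, each differently.
- spacer_mid: the middle spacer; origin at the centre of its underside. The corner stop: two blue upright walls at right angles, 10 mm thick, standing 27 mm above the table plate's top, one on the fixture's -x side, one on its +y side, inner faces 25 mm from the hole's axis. So the stack is slid along -x and along +y, and a spacer touching both walls has its hole over the plate's hole.
- spacer_top: the top spacer; origin at the centre of its underside. The seated stack is 30 mm high, its top 60 mm above the table.
- fixture: locked cross-slide table, 104 x 94 mm, top face 30 mm above its underside, where the origin lies (centre of its fixed base; x, y level, z up). Its aluminium top plate carries the blue corner stop and the 14 mm through hole; it is locked anywhere up to 8 mm off the base's centre in x and in y. That offset is not measured: only the stop tells it.
- pin_grip (a point): centre of the pin's orange round grip, 18 mm in diameter and 32 mm high. It lies 71 mm above the pin's lower end and 21 mm above the collar's underside; 16 mm of the grip lie above it. z is the pin's axis (up). The pin stands in the foam block at the start and weighs about 90 g.
- pin_collar (a point): point on the pin's axis in the underside of its collar (24 mm diameter, 5 mm thick), 50 mm above the pin's lower end. Fully home it is 60 mm above the fixture's underside. The shank below is 12 mm in diameter (1 mm of play all round in the holes).
- pin_tip (a point): lower end of the pin, on its axis; the nose is 10 mm in diameter and widens to 12 mm over 2 mm.
- pin: the pin; origin at its lower end, z up along its axis.
- foam: fixed dark grey foam block 85 x 85 mm, 62 mm high, with a square hole, 16 mm wide, through its middle in which the pin stands, collar on the block's top. Origin at the centre of its underside.
- sleeve_center (a point): bystander: loose steel sleeve (a blind cap), 34 mm diameter, 50 mm tall, standing; its centre.
- jar_center (a point): bystander: loose clear jar with a yellow lid, 52 mm diameter, 75 mm tall; its centre.
- partsbox_center (a point): bystander: loose clear parts box 70 x 100 mm, 24 mm high; its centre.
There are look-alikes about, which are no part of the job. Leave any green or turquoise look-alike of the spacer_low alone.

How it is judged:
By the outcome, as a careful person would: the job done as asked, in the order asked, and still so for the second after the job is handed in, with the robot touching nothing.
It also fails if it takes over 67 s, if anything falls off the work surface, if the arm or the gripper's body presses on something with over 40 N, if the wrist force passes 120 N, or if a joint passes its speed limit or range.

### The arm

A 6-joint arm with a two-finger parallel gripper is mounted at the origin on the work surface. World frame = base frame: x ahead of the robot, y to its left, z up, the work surface at z = 0. Lengths are in mm, angles in rad, forces in N, time in s.
With the tool pointing down it reaches from about 275 to 775 mm from the base axis. Payload 14.6 kg.
Tool frame: the origin (TCP) lies where the fingers leave the gripper's body, on its centre line; the fingertips stand 73 mm ahead of it and the grasp point (between the pads) lies 54 mm ahead of it; z points along the fingers, y is the direction in which the jaws open and shut (so a half turn about z gives the same grasp; the last joint's range is limited). The gripper opens to 85 mm and grips with 20 to 120 N. Pads are 22 mm wide; open, the fingers measure 114 mm over their backs; the gripper's body (76 mm by 85 mm) begins 54 mm behind the grasp point. The pads swing forward as they close: fully open they stand 13 mm farther back than shut.
Start: joints at [-1.264, 0.263, -0.048, 1.259, 0, 1.415], TCP at [233.914, -470.014, 303.878] pointing down, gripper open.
Joint ranges: [-2.65, 2.65], [-0.89, 1.7], [-1.18, 1.37], [-2.13, 2.11], [-1.35, 1.29], [-3.14, 3.14]. Speed limits (rad/s): [1.89, 1.89, 2.57, 2.79, 3.14, 3.14].

### API

Orientations are given as a unit quaternion [x, y, z, w].
In Python, from station import ctrl, hand, planner, vision gives the robot as it stands. Calls block until the motion is done:
- ctrl.move_to(position, orientation): joint-space move of the TCP to a pose.
- ctrl.line_to(position, rot=None, rate=150): straight line of the TCP; rot=None keeps the orientation; rate is the mean speed in mm/s.
- ctrl.goto_joints(angles): joint-space move.
- hand.command_gripper(opening, f_grip=None): opening from 0.0 (shut) to 1.0 (fully open); f_grip is the grip in N (None keeps the last); returns when the fingers have stopped.
- ctrl.wait(seconds).
- planner.solve_ik(position, orientation): joint angles nearest the present ones, or None.
- vision.get_image(name): name is "side" or "top" or "wrist"; returns the picture (400x640x3 uint8, red, green, blue); there is no depth.
- vision.camera_model(name): a dict with "fx", "fy", "cx", "cy" (pixels), "pose" (4x4, takes a point from camera to world coordinates); the wrist camera has in their place "tool_from_camera" (4x4, takes a point from camera to tool coordinates, whose origin is the TCP and whose axes are the flange's). Camera axes: x right, y up, looking along -z (the intrinsics and any distortion apply to the point x, -y, -z); pixel columns grow to the right and rows downward; lengths in mm; the calibration is good to about 2 mm. A picture is of the moment at which its call begins: read the wrist's pose just before it. camera_model takes no time and is no camera call.
A pose or a line that the arm cannot do raises ctrl.IKError and nothing moves.
- ctrl.finish_job(): hands the job in, once; it reports no verdict.
Readings, each from a call of its own:
- ctrl.read_t(): time.
- ctrl.read_joint_pos(): joint angles.
- ctrl.read_dq(): joint speeds.
- ctrl.read_tau(): joint torques, N m.
- ctrl.read_tool_pos(): TCP position.
- ctrl.read_tool_rot(): TCP orientation.
- ctrl.read_contact_force(): force on the tool from outside, world axes, zero at the start.
- ctrl.read_torque(): the same for the moment, N m.
- ctrl.read_opening(): opening from 0.0 (shut) to 1.0 (fully open).
Only numpy, scipy, OpenCV 4.12 (cv2) and the standard library are available. Lean on these libraries where they do the work, as an engineer would, in place of code of your own. Each camera call takes 0.05 s, during which the arm holds its last target.

## Working session

There is one attempt and no reset: what is moved stays moved. The work goes in short steps, each a Python script; the robot and the scene stay as the last script left them, time stands still between calls to the robot, and variables do not carry over. Pictures are saved under pics/ and viewed, and the job is handed in when it is done.

```bash
ls; mkdir -p pics
python3 - <<'E'
from station import ctrl, hand, planner, vision
import cv2, json
for n in ["side","top","wrist"]:
    cv2.imwrite(f"pics/{n}0.png", vision.get_image(n)[:,:,::-1])
    print(n, vision.camera_model(n))
print(ctrl.read_t(), ctrl.read_tool_pos(), ctrl.read_tool_rot(), ctrl.read_contact_force())
E
```

```text
pics
side {'fx': 474.0085856600508, 'fy': 474.0085856600508, 'cx': 318.85228405395486, 'cy': 200.01673130242312, 'pose': array([[ 8.68855088e-01,  2.89332577e-01, -4.01718179e-01,
         3.09392283e+02],
       [-4.94739226e-01,  4.77950800e-01, -7.25807227e-01,
        -6.24636966e+02],
       [-1.79981503e-02,  8.29367043e-01,  5.58414160e-01,
         5.21443860e+02],
       [ 0.00000000e+00,  0.00000000e+00,  0.00000000e+00,
         1.00000000e+00]])}
top {'fx': 372.56088151003104, 'fy': 372.56088151003104, 'cx': 323.66653765396086, 'cy': 198.49916358645126, 'pose': array([[-2.28618903e-02,  9.88754263e-01, -1.47791549e-01,
         4.86717898e+02],
       [-9.99737839e-01, -2.24244151e-02,  4.62584501e-03,
        -4.72856951e+01],
       [ 1.25968493e-03,  1.47858559e-01,  9.89007715e-01,
         8.56162175e+02],
       [ 0.00000000e+00,  0.00000000e+00,  0.00000000e+00,
         1.00000000e+00]])}
wrist {'fx': 296.9918186787143, 'fy': 296.9918186787143, 'cx': 319.89485185287856, 'cy': 194.67894906744343, 'tool_from_camera': array([[ 5.05790916e-04,  9.52608770e-01,  3.04197756e-01,
         7.72933100e+01],
       [ 9.99999352e-01, -7.92179717e-04,  8.18042712e-04,
        -1.57283786e-01],
       [ 1.02025395e-03,  3.04197145e-01, -9.52608553e-01,
        -6.96245157e+01],
       [ 0.00000000e+00,  0.00000000e+00,  0.00000000e+00,
         1.00000000e+00]])}
0.15 [ 233.85162777 -469.87966918  303.53638185] [ 9.73463895e-01  2.28840296e-01 -3.79684597e-05 -4.02019247e-04] [ 0.25189899  0.26516201 -0.3560296 ]
```

View pics/side0.png

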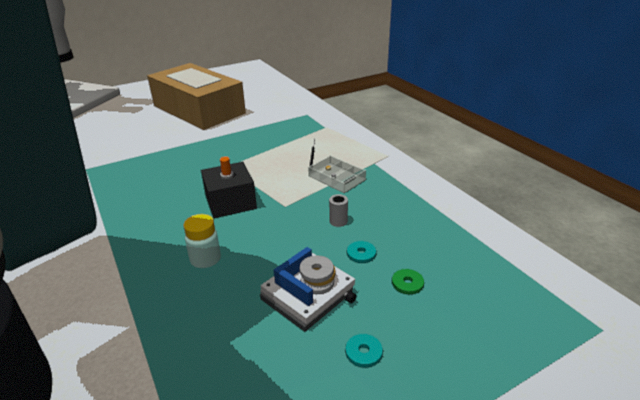

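View pics/top0.png

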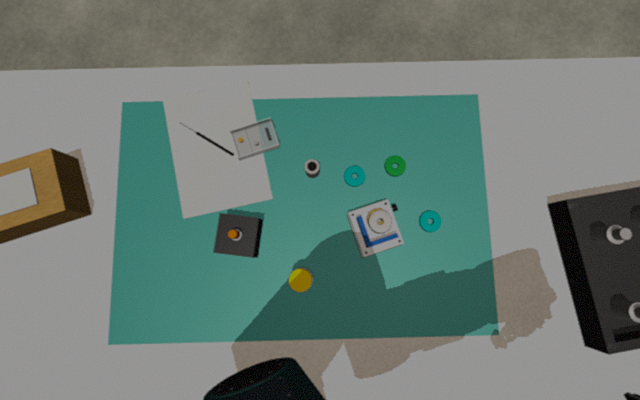

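View pics/wrist0.png

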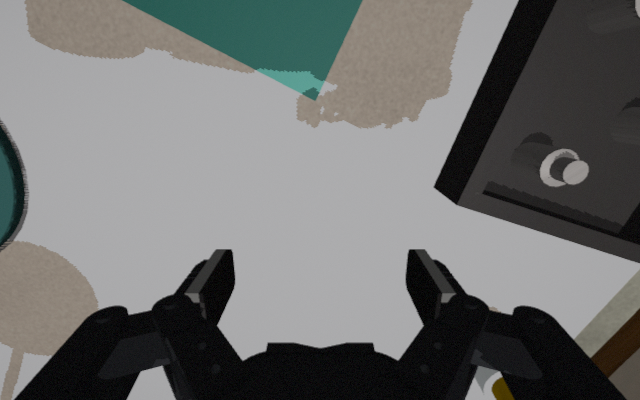

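The side view shows the fixture at about (307,285), and the foam with the pin at (228,185). In the top view the fixture is at about (377,228), the pin at (235,234), the jar at (300,280), the sleeve at (312,168) and the box at (256,139). I'll enlarge both.

```bash
cat > h.py <<'E'
import numpy as np, cv2
def ray(m,u,v,pose=None):
    P=m['pose'] if pose is None else pose
    d=np.array([(u-m['cx'])/m['fx'],-(v-m['cy'])/m['fy'],-1.0])
    return P[:3,3], P[:3,:3]@d
def atz(m,u,v,z,pose=None):
    o,d=ray(m,u,v,pose); return o+d*((z-o[2])/d[2])
def proj(m,p,pose=None):
    P=m['pose'] if pose is None else pose
    c=P[:3,:3].T@(np.asarray(p,float)-P[:3,3])
    return np.array([m['cx']+m['fx']*c[0]/-c[2], m['cy']-m['fy']*c[1]/-c[2]])
def tri(rs):
    A=np.zeros((3,3));b=np.zeros(3)
    for o,d in rs:
        d=d/np.linalg.norm(d);M=np.eye(3)-np.outer(d,d);A+=M;b+=M@o
    return np.linalg.solve(A,b)
E
python3 - <<'E'
import cv2
t=cv2.imread('pics/top0.png');s=cv2.imread('pics/side0.png')
cv2.imwrite('pics/tf.png',cv2.resize(t[190:265,335:435],None,fx=8,fy=8,interpolation=cv2.INTER_CUBIC))
cv2.imwrite('pics/tp.png',cv2.resize(t[205:265,205:270],None,fx=8,fy=8,interpolation=cv2.INTER_CUBIC))
cv2.imwrite('pics/sf.png',cv2.resize(s[240:335,250:365],None,fx=6,fy=6,interpolation=cv2.INTER_CUBIC))
cv2.imwrite('pics/sp.png',cv2.resize(s[145:220,190:265],None,fx=8,fy=8,interpolation=cv2.INTER_CUBIC))
E
```

```text
(no output)
```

View pics/tf.png

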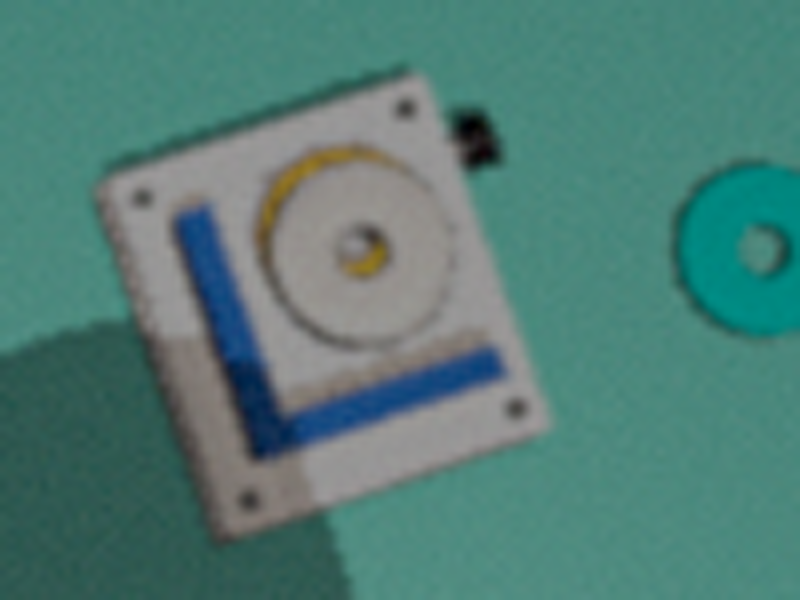

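View pics/tp.png

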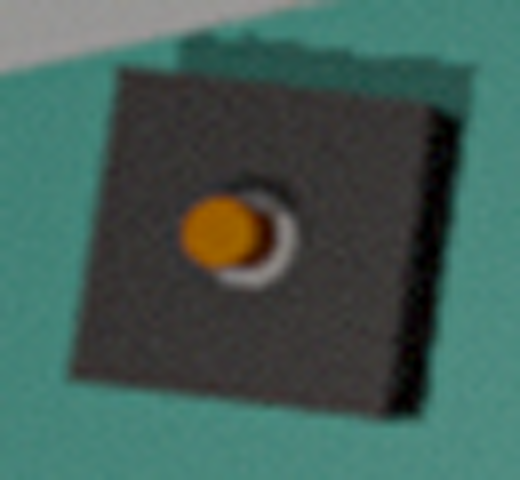

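View pics/sf.png

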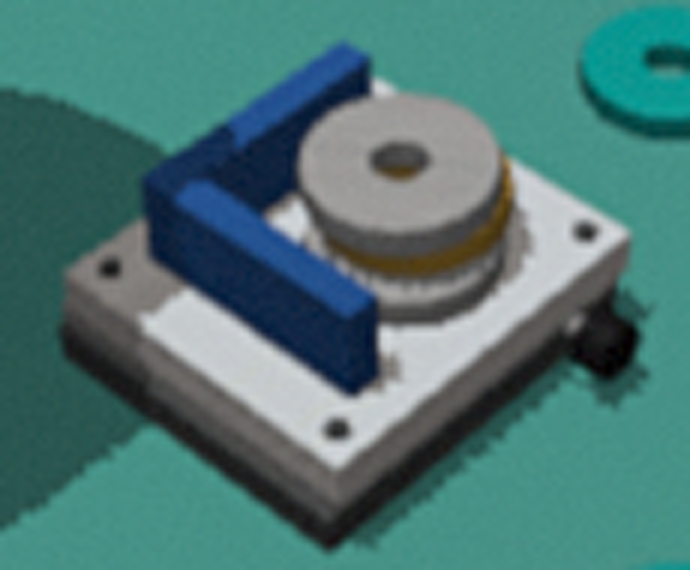

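View pics/sp.png

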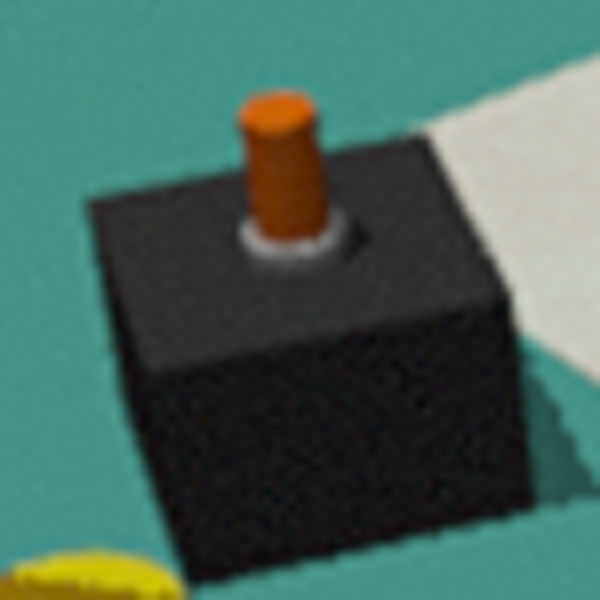

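Enlarged, the rings are clearly offset from each other. The walls sit on the lower and left sides of the top view, so fixture +x points up-right and +y points left. Next I'll compute positions.

Run:
```python
from station import vision
from h import *
np.set_printoptions(precision=1,suppress=True)
T=vision.camera_model('top');S=vision.camera_model('side')
tf=lambda U,V:(335+(U+.5)/8-.5,190+(V+.5)/8-.5)
tp=lambda U,V:(205+(U+.5)/8-.5,205+(V+.5)/8-.5)
sf=lambda U,V:(250+(U+.5)/6-.5,240+(V+.5)/6-.5)
sp=lambda U,V:(190+(U+.5)/8-.5,145+(V+.5)/8-.5)
c=[atz(T,*tf(*p),30)[:2] for p in [(418,75),(550,430),(222,540),(102,190)]]
print('plate T',c,np.mean(c,0))
for i in range(4):
    d=c[(i+1)%4]-c[i];print(np.linalg.norm(d),np.degrees(np.arctan2(d[1],d[0])))
c2=[atz(S,*sf(*p),30)[:2] for p in [(630,238),(338,470),(68,275)]]
print('plate S',c2,(c2[0]+c2[2])/2)
print('ringtop T',atz(T,*tf(363,253),60),'S',atz(S,*sf(400,168),60))
print('wall ends T57',[atz(T,*tf(*p),57)[:2] for p in [(270,457),(510,375),(490,345),(175,218),(208,205)]])
print('pin top T',atz(T,*tp(218,233),99),'S',atz(S,*sp(279,113),99), tri([ray(T,*tp(218,233)),ray(S,*sp(279,113))]))
print('foam T',np.mean([atz(T,*tp(*p),62)[:2] for p in [(120,70),(435,105),(388,415),(72,380)]],0))
f=[atz(S,*sp(*p),62)[:2] for p in [(90,203),(428,135),(508,295),(155,370)]];print('foam S',np.mean(f,0))
f=[atz(T,*tp(*p),62)[:2] for p in [(120,70),(435,105),(388,415),(72,380)]]
d=f[0]-f[3];print('foam yaw',np.degrees(np.arctan2(d[1],d[0])),np.linalg.norm(d))
print('jar',atz(T,300.5,280,75),'sleeve',atz(T,312,167,50),'box',atz(T,256,139,24))
```

```text
plate T [array([ 606. , -192.7]), array([ 506.4, -224.3]), array([ 478.6, -132.8]), array([ 575.6, -103.1])] [ 541.6 -163.2]
104.47447797768952 -162.38602920851525
95.60432789020824 106.93117447301537
101.50679308239707 17.043874230297515
94.60532419894813 -71.27558902051511
plate S [array([ 604.1, -196.4]), array([ 506.2, -225.7]), array([ 478.9, -137. ])] [ 541.5 -166.7]
ringtop T [ 553.8 -170.4   60. ] S [ 552.  -174.2   60. ]
wall ends T57 [array([ 500.3, -143.6]), array([ 520.6, -208.6]), array([ 528.7, -203.7]), array([ 564.7, -120.7]), array([ 568. , -129.7])]
pin top T [532.  136.8  99. ] S [531.7 133.6  99. ] [532.4 137.2  97. ]
foam T [531.8 136.3]
foam S [531.6 135.3]
foam yaw -7.739523329244884 82.67250346129724
jar [435.4   0.5  75. ] sleeve [678.3 -26.8  50. ] box [753.7 102.1  24. ]
```

```bash
cat >> h.py <<'E'
from scipy.spatial.transform import Rotation as Rot
def quat(ang): # tool down, tool x at world angle ang (deg)
    a=np.radians(ang);x=np.array([np.cos(a),np.sin(a),0]);z=np.array([0,0,-1.]);y=np.cross(z,x)
    return Rot.from_matrix(np.column_stack([x,y,z])).as_quat()
def wpose(m,p,q):
    T=np.eye(4);T[:3,:3]=Rot.from_quat(q).as_matrix();T[:3,3]=p
    return T@m['tool_from_camera']
E
python3 - <<'E'
from station import *
from station import ctrl,planner
from h import *
np.set_printoptions(precision=2,suppress=True)
ex=np.array([np.cos(np.radians(17)),np.sin(np.radians(17)),0])
for name,p in [('push x',np.array([553,-172,105.])+36*ex),('pin',np.array([532,136.5,143])),('hole',np.array([541,-160,142.]))]:
  for a in range(-163,198,30):
    j=planner.solve_ik(list(p),list(quat(a)));print(name,a,j)
E
```

```text
push x -163 [-0.4   0.53 -0.19  0.85  0.   -0.7 ]
push x -133 [-0.4   0.53 -0.19  0.85  0.   -1.22]
push x -103 [-0.4   0.53 -0.19  0.85  0.   -1.75]
push x -73 [-0.4   0.53 -0.19  0.85  0.   -2.27]
push x -43 [-0.4   0.53 -0.19  0.85  0.   -2.79]
push x -13 [-0.4   0.53 -0.19  0.85  0.    2.97]
push x 17 [-0.4   0.53 -0.19  0.85  0.    2.44]
push x 47 [-0.4   0.53 -0.19  0.85  0.    1.92]
push x 77 [-0.4   0.53 -0.19  0.85  0.    1.4 ]
push x 107 [-0.4   0.53 -0.19  0.85  0.    0.87]
push x 137 [-0.4   0.53 -0.19  0.85  0.    0.35]
push x 167 [-0.4   0.53 -0.19  0.85  0.   -0.18]
push x 197 [-0.4   0.53 -0.19  0.85  0.   -0.7 ]
pin -163 [ 0.1   0.4  -0.3   0.87  0.   -0.19]
pin -133 [ 0.1   0.4  -0.3   0.87  0.   -0.72]
pin -103 [ 0.1   0.4  -0.3   0.87  0.   -1.24]
pin -73 [ 0.1   0.4  -0.3   0.87  0.   -1.76]
pin -43 [ 0.1   0.4  -0.3   0.87  0.   -2.29]
pin -13 [ 0.1   0.4  -0.3   0.87  0.   -2.81]
pin 17 [ 0.1   0.4  -0.3   0.87  0.    2.95]
pin 47 [ 0.1   0.4  -0.3   0.87  0.    2.42]
pin 77 [ 0.1   0.4  -0.3   0.87  0.    1.9 ]
pin 107 [ 0.1   0.4  -0.3   0.87  0.    1.38]
pin 137 [ 0.1   0.4  -0.3   0.87  0.    0.85]
pin 167 [ 0.1   0.4  -0.3   0.87  0.    0.33]
pin 197 [ 0.1   0.4  -0.3   0.87  0.   -0.19]
hole -163 [-0.43  0.43 -0.26  0.88  0.   -0.73]
hole -133 [-0.43  0.43 -0.26  0.88  0.   -1.25]
hole -103 [-0.43  0.43 -0.26  0.88  0.   -1.78]
hole -73 [-0.43  0.43 -0.26  0.88  0.   -2.3 ]
hole -43 [-0.43  0.43 -0.26  0.88  0.   -2.82]
hole -13 [-0.43  0.43 -0.26  0.88  0.    2.94]
hole 17 [-0.43  0.43 -0.26  0.88  0.    2.41]
hole 47 [-0.43  0.43 -0.26  0.88  0.    1.89]
hole 77 [-0.43  0.43 -0.26  0.88  0.    1.37]
hole 107 [-0.43  0.43 -0.26  0.88  0.    0.84]
hole 137 [-0.43  0.43 -0.26  0.88  0.    0.32]
hole 167 [-0.43  0.43 -0.26  0.88  0.   -0.21]
hole 197 [-0.43  0.43 -0.26  0.88  0.   -0.73]
```

Run:
```python
from station import ctrl,hand,vision
from h import *
ex=np.array([np.cos(np.radians(17)),np.sin(np.radians(17)),0])
hand.command_gripper(0.0,20); print(ctrl.read_t())
p=np.array([553,-172,225.])+55*ex
ctrl.move_to(list(p),list(quat(197))); print(ctrl.read_t())
tp,tr=ctrl.read_tool_pos(),ctrl.read_tool_rot()
im=vision.get_image('wrist'); np.savez('w1.npz',p=tp,q=tr)
cv2.imwrite('pics/w1.png',im[:,:,::-1]); print(tp,tr,ctrl.read_contact_force(),ctrl.read_opening())
cv2.imwrite('pics/w1.png',im[:,:,::-1])
```

```text
0.9167
2.7333
[ 605.41853671 -156.54803317  225.1463896 ] [-1.46898350e-01  9.89151586e-01 -1.13551102e-04  5.17819800e-05] [0.55565151 0.75115182 0.99535617] 0.0015955513156328935
```

View pics/w1.png

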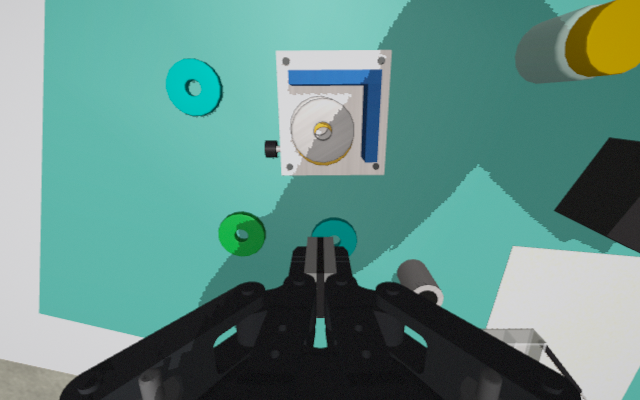

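Run:
```python
import cv2
t=cv2.imread('pics/w1.png')
cv2.imwrite('pics/w1c.png',cv2.resize(t[40:190,260:410],None,fx=4,fy=4,interpolation=cv2.INTER_CUBIC))
cv2.imwrite('pics/w1d.png',cv2.resize(t[210:330,270:370],None,fx=5,fy=5,interpolation=cv2.INTER_CUBIC))
```

```text
(no output)
```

View pics/w1c.png

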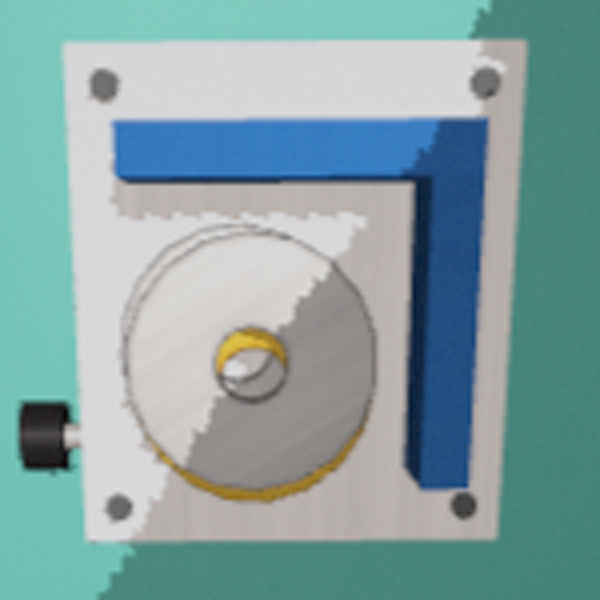

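View pics/w1d.png

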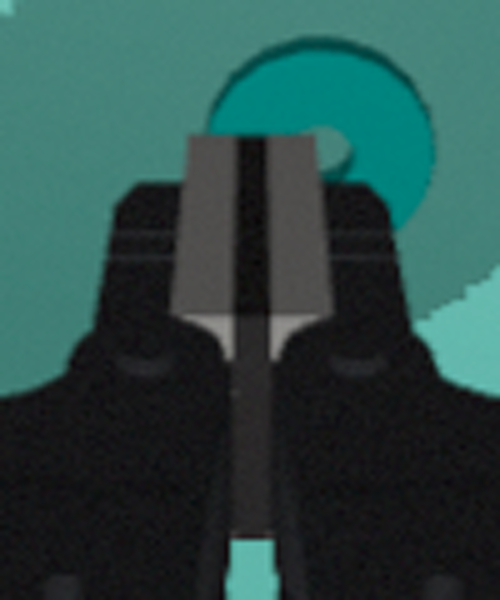

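The wrist view shows, in crop coordinates:
- **Wall edges:** the inner top edges run (115,178)-(432,180) and (432,180)-(422,487).
- **Rings:** the top ring's hole is at about (252,365).
- **Plate:** its corners are (65,43), (527,40), (498,541) and (87,541).
- **Shut pads:** they form a flat front.

Run:
```python
from station import vision
from h import *
np.set_printoptions(precision=2,suppress=True)
m=vision.camera_model('wrist');d=np.load('w1.npz');P=wpose(m,d['p'],d['q'])
c=lambda U,V:(260+(U+.5)/4-.5,40+(V+.5)/4-.5)
A=lambda p,z:atz(m,*c(*p),z,P)[:2]
pl=[A(p,30) for p in [(65,43),(527,40),(498,541),(87,541)]]
print('plate',pl,np.mean(pl,0))
an=lambda a,b:np.degrees(np.arctan2(*(b-a)[::-1]))
for i in range(4):print(np.linalg.norm(pl[i]-pl[i-1]),an(pl[i-1],pl[i]))
w=[A(p,57) for p in [(115,178),(432,180),(422,487)]];print('walls',w,an(w[1],w[0])+90,an(w[1],w[2]))
yaw=np.radians(17);ex=np.array([np.cos(yaw),np.sin(yaw)]);ey=np.array([-ex[1],ex[0]])
wx=np.mean([w[0]@ex,w[1]@ex]);wy=np.mean([w[1]@ey,w[2]@ey])
h=(wx+25)*ex+(wy-25)*ey;print('hole',h)
r=A((251,367),60);print('ring top',r,'rel',(r-h)@ex,(r-h)@ey)
for e in [(127,366),(376,366)]:print(A(e,60))
r=A((250,365),60)
# tool points in picture
T=np.linalg.inv(m['tool_from_camera'])
for z in (73,54,35):
  for y in (-6,6):
    q=T@np.array([11,y,z,1]);u=m['cx']+m['fx']*q[0]/-q[2];v=m['cy']-m['fy']*q[1]/-q[2];print(z,y,(u-270)*5,(v-210)*5)
```

```text
plate [array([ 504.06, -224.33]), array([ 476.29, -135.  ]), array([ 575.73, -103.73]), array([ 603.12, -193.8 ])] [ 539.8  -164.22]
103.65574216338078 -162.86886622128543
93.54848636647391 107.26743811617021
104.2377455475568 17.45687501208158
94.14151666390643 -73.0866109035257
walls [array([ 526.36, -205.04]), array([ 509.36, -147.97]), array([ 565.05, -130.16])] 16.586156593097755 17.729834443808507
hole [ 540.27 -164.27]
ring top [ 552.   -170.48] rel 9.402993843464872 -9.366905872558714
[ 558.82 -193.57]
[ 544.75 -147.31]
73 -6 190.18282689425007 121.65061457193886
73 6 304.17164395596586 121.65652044751269
54 -6 182.61085345659154 209.556402218722
54 6 311.5298259082513 209.55498768513877
35 -6 172.75625996423713 323.9619544854486
35 6 321.1059440788904 323.9482052956501
```

```bash
cat >> h.py <<'E'
H=np.array([540.3,-164.3]);YAW=17.1
ex=np.array([np.cos(np.radians(YAW)),np.sin(np.radians(YAW))]);ey=np.array([-ex[1],ex[0]])
def W(a,b,z): return list(np.r_[H+a*ex+b*ey,z])
E
python3 - <<'E'
from station import ctrl,hand,vision
from h import *
q=list(quat(YAW+180))
ctrl.move_to(W(72,-12,140),q)
ctrl.line_to(W(72,-12,106.5)); 
f0=np.array(ctrl.read_contact_force());print(ctrl.read_t(),f0,ctrl.read_tool_pos())
a=72
def step(a,rate):
    ctrl.line_to(W(a,-12,106.5),rate=rate)
    f=np.array(ctrl.read_contact_force())-f0
    p=np.array(ctrl.read_tool_pos());r=(p[:2]-H)
    print(f"{a:.1f} t{ctrl.read_t():.2f} fx{f[:2]@ex:.1f} fy{f[:2]@ey:.1f} fz{f[2]:.1f} act{r@ex:.2f},{r@ey:.2f}")
    return f
step(57,60)
while a>44:
    a=min(a,57)-2
    f=step(a,20)
    if np.linalg.norm(f)>9: break
E
```

```text
3.5917 [0.31840952 1.00509384 0.94521154] [ 613.06877952 -154.91928729  108.1278342 ]
57.0 t3.99 fx-0.7 fy-0.5 fz-1.4 act56.71,-12.15
55.0 t4.24 fx-0.3 fy-1.0 fz-0.8 act55.01,-12.04
53.0 t4.49 fx-0.7 fy-0.8 fz-1.2 act52.93,-11.98
51.0 t4.74 fx-0.3 fy-1.0 fz-0.9 act50.90,-12.00
49.0 t4.99 fx-1.1 fy-1.7 fz-1.1 act48.88,-12.01
47.0 t5.24 fx-0.3 fy-0.1 fz-0.6 act46.86,-12.00
45.0 t5.49 fx-0.4 fy-1.4 fz-0.8 act44.84,-12.00
43.0 t5.74 fx0.3 fy-0.1 fz-1.2 act42.89,-12.01
```

Run:
```python
from station import ctrl,hand,vision
from h import *
print(ctrl.read_tool_pos(),ctrl.read_contact_force())
im=vision.get_image('wrist')[:,:,::-1]
cv2.imwrite('pics/w2.png',cv2.resize(im[60:310,170:470],None,fx=2.4,fy=2.4,interpolation=cv2.INTER_CUBIC))
s=vision.get_image('side')[:,:,::-1]
cv2.imwrite('pics/s2.png',cv2.resize(s[220:340,240:390],None,fx=5,fy=5,interpolation=cv2.INTER_CUBIC))
```

```text
[ 584.82442759 -163.17174492  106.50991695] [ 0.61597581  0.99778935 -0.24554638]
```

View pics/w2.png

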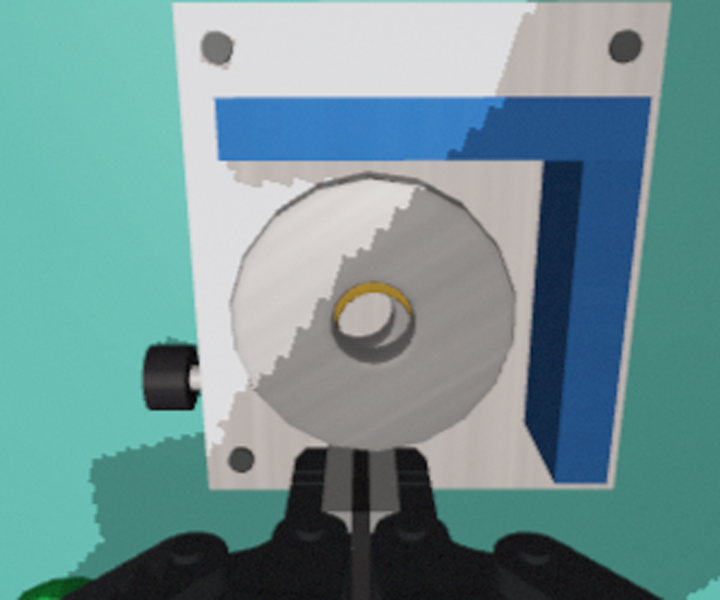

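View pics/s2.png

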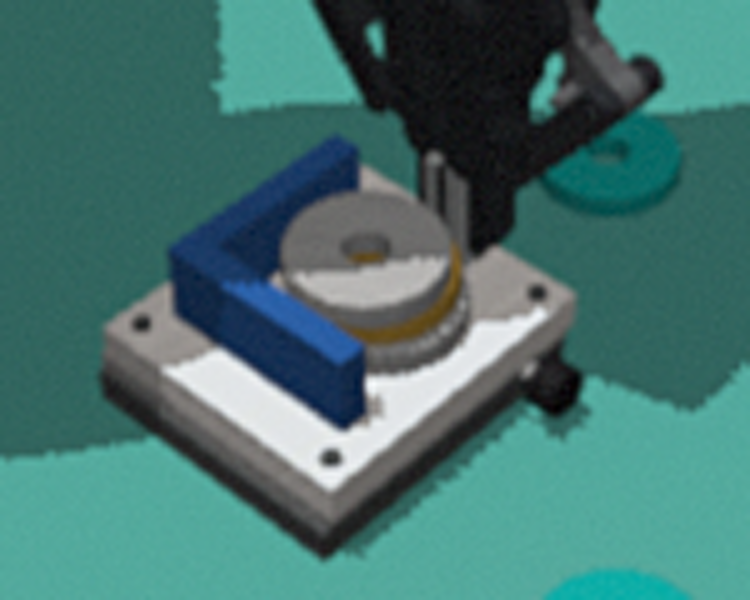

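The pusher reaches the stack: the ring edge touches the pads at about (362,450), and the lower rings have already been swept along. I'll continue slowly.

```bash
cat >> h.py <<'E'
def push(ctrl,mk,axis,lat,a,amin,step,rate,flim,f0,z=106.5):
    """mk(a)->pose; returns (a, f)"""
    while a>amin:
        a-=step
        ctrl.line_to(mk(a),rate=rate)
        f=np.array(ctrl.read_contact_force())-f0
        r=np.array(ctrl.read_tool_pos())[:2]-H
        print(f"{a:.2f} t{ctrl.read_t():.2f} f {f[:2]@axis:.1f} lat {f[:2]@lat:.1f} z {f[2]:.1f} act {r@ex:.2f},{r@ey:.2f}")
        if f[:2]@axis>flim: break
    return a
E
python3 - <<'E'
from station import ctrl,hand,vision
from h import *
f0=np.array([.1,.2,.0])
a=push(ctrl,lambda a:W(a,-12,106.5),ex,ey,43,38.5,1.0,20,7,f0)
if a<=38.6: push(ctrl,lambda a:W(a,-12,106.5),ex,ey,a,33,.4,8,7,f0)
E
```

```text
42.00 t6.09 f 1.6 lat -0.7 z -0.3 act 42.03,-11.99
41.00 t6.34 f 1.5 lat -0.5 z -0.1 act 40.97,-12.02
40.00 t6.59 f 2.1 lat 0.3 z -0.2 act 39.96,-12.01
39.00 t6.84 f 2.0 lat -0.6 z -0.7 act 38.96,-12.00
38.00 t7.09 f 1.9 lat -0.4 z 0.1 act 37.92,-12.00
37.60 t7.34 f 2.7 lat -0.5 z -0.3 act 37.59,-12.00
37.20 t7.59 f 1.3 lat -0.5 z -1.0 act 37.21,-12.02
36.80 t7.84 f 2.5 lat -0.3 z 0.5 act 36.79,-12.01
36.40 t8.09 f 2.6 lat 0.3 z -0.3 act 36.38,-11.97
36.00 t8.34 f 2.0 lat 0.7 z -0.4 act 35.97,-12.00
35.60 t8.59 f 4.1 lat 0.1 z -1.8 act 35.79,-12.04
35.20 t8.84 f 7.1 lat -0.2 z -0.6 act 35.69,-12.11
```

Run:
```python
from station import ctrl,hand,vision
from h import *
ctrl.line_to(W(46,-12,106.5),rate=60)
ctrl.line_to(W(46,-12,145))
ctrl.move_to(W(0,-66,145),list(quat(YAW+90)))
ctrl.line_to(W(0,-66,106.5))
ctrl.wait(.1)
f0=np.mean([ctrl.read_contact_force() for _ in range(3)],0);print(ctrl.read_t(),f0)
ctrl.line_to(W(0,-54,106.5),rate=50)
a=push(ctrl,lambda a:W(0,-a,106.5),-ey,ex,54,38.5,1.5,20,8,f0)
if a<=38.6: push(ctrl,lambda a:W(0,-a,106.5),-ey,ex,a,33,.4,8,7,f0)
im=vision.get_image('wrist')[:,:,::-1]
cv2.imwrite('pics/w3.png',cv2.resize(im[60:310,170:470],None,fx=2.4,fy=2.4,interpolation=cv2.INTER_CUBIC))
```

```text
11.4 [-0.2946104  -0.05828588  0.24463204]
52.50 t12.04 f -0.7 lat 0.5 z -0.4 act -0.01,-52.53
51.00 t12.29 f -0.0 lat 0.5 z 0.0 act -0.00,-50.95
49.50 t12.54 f -0.4 lat 0.4 z 0.1 act -0.01,-49.41
48.00 t12.79 f 0.9 lat 0.4 z 0.3 act 0.01,-48.00
46.50 t13.04 f 1.4 lat 0.6 z -0.2 act 0.03,-46.48
45.00 t13.29 f 0.5 lat 1.2 z -0.6 act -0.00,-44.91
43.50 t13.54 f 0.7 lat -0.0 z -1.0 act -0.01,-43.38
42.00 t13.79 f 0.6 lat 1.0 z -0.1 act -0.01,-41.87
40.50 t14.04 f 1.0 lat -0.3 z 0.1 act -0.01,-40.36
39.00 t14.29 f 1.7 lat 0.8 z 0.0 act -0.01,-38.98
37.50 t14.54 f 2.5 lat 1.0 z -0.5 act 0.02,-37.46
37.10 t14.79 f 3.1 lat 0.5 z -0.5 act -0.00,-37.14
36.70 t15.04 f 3.3 lat 0.3 z -0.2 act 0.02,-36.73
36.30 t15.29 f 4.5 lat -0.4 z -0.5 act -0.01,-36.32
35.90 t15.54 f 6.3 lat 0.1 z -1.4 act 0.06,-36.14
35.50 t15.79 f 8.7 lat 0.1 z -2.3 act 0.12,-36.05
```

View pics/w3.png

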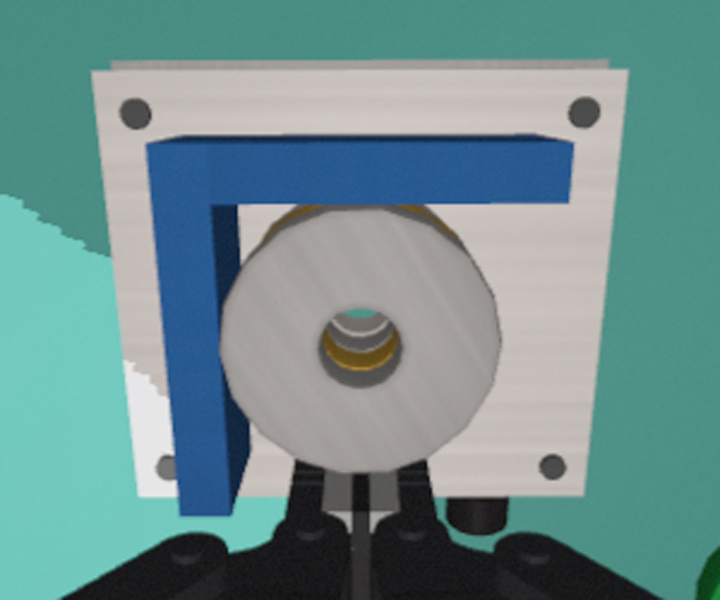

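Run:
```python
from station import ctrl,hand,vision
from h import *
f0=np.array([-.29,-.06,.24])
push(ctrl,lambda a:W(0,-a,106.5),-ey,ex,35.5,34,.4,8,11,f0)
ctrl.line_to(W(0,-44,106.5),rate=80)
ctrl.line_to(W(0,-44,145))
ctrl.move_to(W(50,0,145),list(quat(YAW+180)))
ctrl.line_to(W(50,0,106.5))
ctrl.wait(.1)
f0=np.mean([ctrl.read_contact_force() for _ in range(3)],0);print(ctrl.read_t(),f0)
ctrl.line_to(W(38,0,106.5),rate=30)
push(ctrl,lambda a:W(a,0,106.5),ex,ey,38,33.5,.4,8,11,f0)
p,q=ctrl.read_tool_pos(),ctrl.read_tool_rot()
im=vision.get_image('wrist')[:,:,::-1];np.savez('w4.npz',p=p,q=q);cv2.imwrite('pics/w4.png',im)
cv2.imwrite('pics/w4c.png',cv2.resize(im[60:310,170:470],None,fx=2.4,fy=2.4,interpolation=cv2.INTER_CUBIC))
s=vision.get_image('side')[:,:,::-1]
cv2.imwrite('pics/s4.png',cv2.resize(s[220:340,240:390],None,fx=5,fy=5,interpolation=cv2.INTER_CUBIC))
```

```text
35.10 t16.09 f 10.1 lat -0.0 z -2.0 act 0.20,-35.95
34.70 t16.34 f 11.6 lat -0.1 z -2.6 act 0.30,-35.87
18.8333 [-0.33547546  0.20224216 -0.35877696]
37.60 t19.63 f 0.5 lat -0.7 z 0.2 act 37.67,0.02
37.20 t19.88 f 0.7 lat -0.5 z -0.2 act 37.20,0.01
36.80 t20.13 f -0.2 lat -0.9 z 1.5 act 36.78,0.02
36.40 t20.38 f 0.2 lat 0.2 z 0.1 act 36.39,0.01
36.00 t20.63 f 1.5 lat -0.5 z -0.2 act 36.03,-0.02
35.60 t20.88 f 2.9 lat -0.5 z -0.3 act 35.82,-0.08
35.20 t21.13 f 5.3 lat -0.3 z -1.3 act 35.70,-0.13
34.80 t21.38 f 7.3 lat -0.7 z -1.7 act 35.63,-0.22
34.40 t21.63 f 9.2 lat -0.4 z -2.3 act 35.53,-0.29
34.00 t21.88 f 11.4 lat -0.6 z -0.9 act 35.45,-0.39
```

View pics/w4c.png

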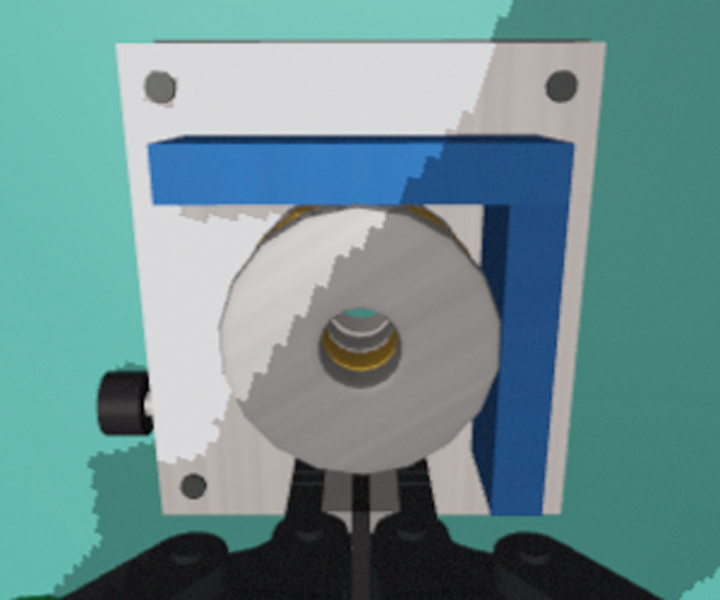

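View pics/s4.png

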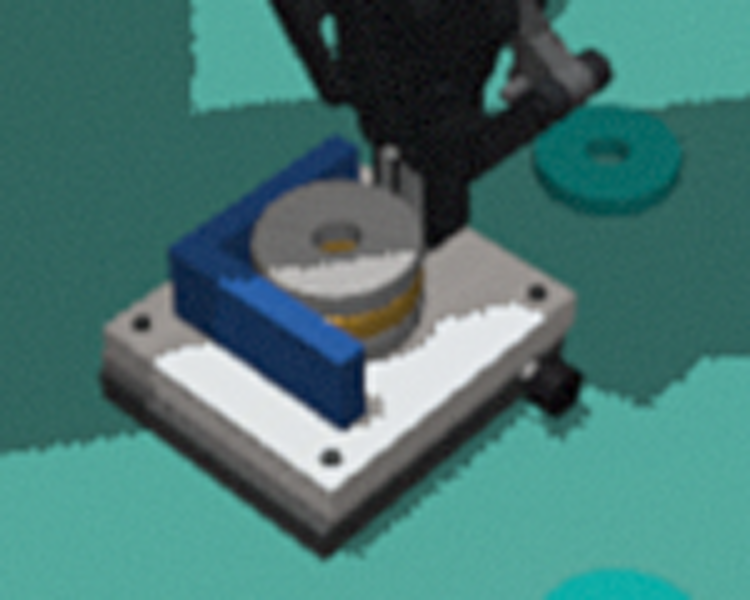

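The stack looks seated at both walls, and the holes line up through to the plate. The top hole's centre is at about (360,346) in both crops. I'll compare the hole axis from the cameras with the contact result, then go for the pin.

```bash
python3 - <<'E'
from station import vision
from h import *
m=vision.camera_model('wrist');d=np.load('w4.npz');P=wpose(m,d['p'],d['q'])
c=lambda U,V:(170+(U+.5)/2.4-.5,60+(V+.5)/2.4-.5)
g=cv2.imread('pics/w4.png')
for r in [(360.5,347)]:
    p=atz(m,*c(*r),60,P)[:2]-H;print('x view',p@ex,p@ey)
for U in [(320,347),(401,347),(360.5,306),(360.5,388),(220,335),(499,335)]:
    p=atz(m,*c(*U),60,P)[:2]-H;print(U,p@ex,p@ey)
P3=wpose(m,W(0.1,-36.05,106.3),quat(YAW+90))
p=atz(m,*c(361,347),60,P3)[:2]-H;print('y view',p@ex,p@ey)
E
python3 - <<'E'
from station import ctrl,hand,vision
from h import *
ctrl.line_to(W(44,0,106.5),rate=80)
ctrl.line_to(W(44,0,170),rate=200)
ctrl.move_to([560,80,230],list(quat(187)))
hand.command_gripper(0.65,20)
ctrl.move_to([532,136.5,215],list(quat(187)))
p,q=ctrl.read_tool_pos(),ctrl.read_tool_rot()
im=vision.get_image('wrist')[:,:,::-1];np.savez('w5.npz',p=p,q=q);cv2.imwrite('pics/w5.png',im)
print(ctrl.read_t(),p,q)
E
```

```text
x view -1.4116122821489454 -0.2227649396555699
(320, 347) -1.4051315750314888 -7.241883568414562
(401, 347) -1.4180932193992057 6.79660294112924
(360.5, 306) -8.817334935990699 -0.23055052647608362
(360.5, 388) 6.276852544710053 -0.2146821078747948
(220, 335) -3.5852092333463133 -24.441523450061464
(499, 335) -3.629878566163921 23.649561998392493
y view 0.40078922274646817 1.1803477792269628
24.6583 [531.46729312 137.43104837 214.93096253] [-6.20055855e-02  9.98075796e-01 -4.65290640e-05 -1.05192273e-04]
```

View pics/w5.png

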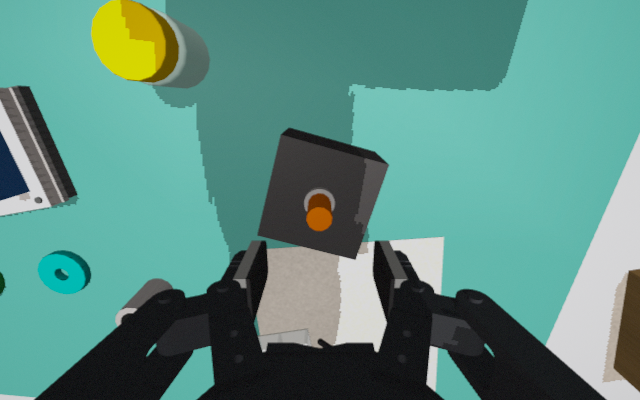

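The wrist view shows the pin's orange top at (319,218), with the foam hole ring below it. The camera shows a bias of about 1.2 mm along tool x compared with contact. So I'll grip once to centre the pin, turn 90° and re-grip, which makes both axes exact.

Run:
```python
from station import ctrl,hand,vision
from h import *
m=vision.camera_model('wrist');d=np.load('w5.npz');P=wpose(m,d['p'],d['q'])
print(atz(m,319,218.5,99,P))
T=vision.camera_model('top');S=vision.camera_model('side')
t=vision.get_image('top')[:,:,::-1];s=vision.get_image('side')[:,:,::-1]
cv2.imwrite('pics/t6.png',cv2.resize(t[190:265,335:435],None,fx=8,fy=8,interpolation=cv2.INTER_CUBIC))
cv2.imwrite('pics/s6.png',cv2.resize(s[240:335,250:365],None,fx=6,fy=6,interpolation=cv2.INTER_CUBIC))
im=cv2.imread('pics/w5.png');cv2.imwrite('pics/w5c.png',cv2.resize(im[120:270,245:395],None,fx=4,fy=4,interpolation=cv2.INTER_CUBIC))
```

```text
[529.06518482 136.69489876  99.        ]
```

View pics/t6.png

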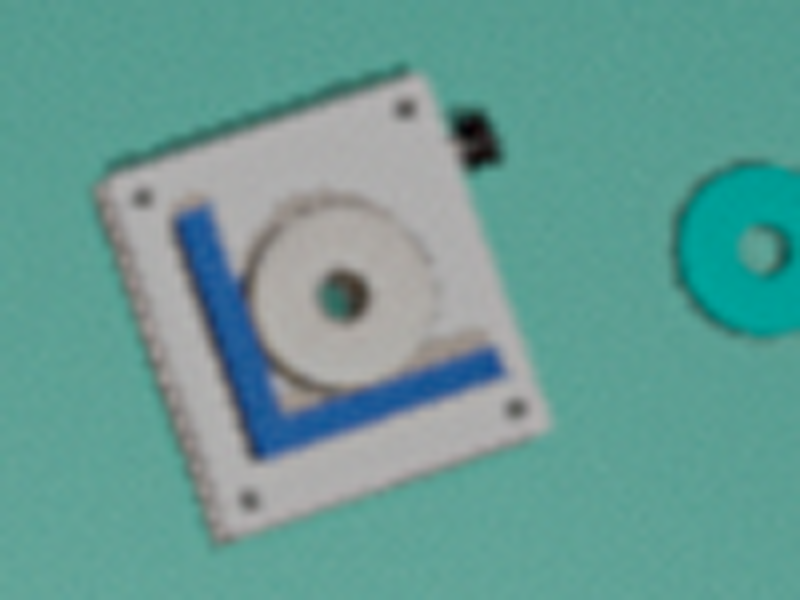

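View pics/s6.png

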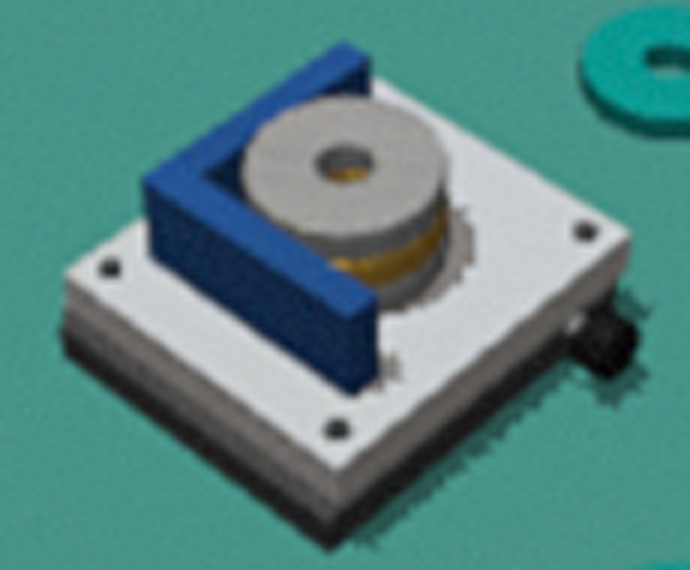

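View pics/w5c.png

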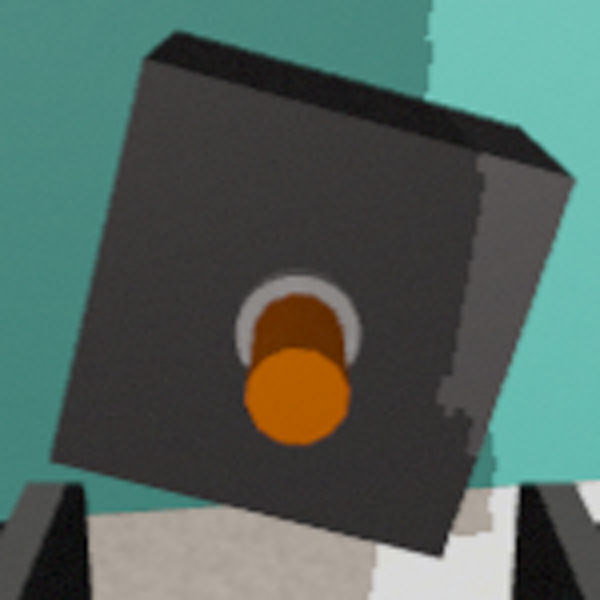

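Top and side views confirm the stack sits against both walls. Now the double grip.

Run:
```python
from station import ctrl,hand,vision
from h import *
hand.command_gripper(0.45,20)
p=[530.7,136.7]
ctrl.move_to(p+[190],list(quat(97)))
ctrl.line_to(p+[143]);print(ctrl.read_t(),ctrl.read_contact_force())
hand.command_gripper(0.0,20);print(ctrl.read_opening(),ctrl.read_contact_force())
hand.command_gripper(0.4,20)
ctrl.move_to(p+[143],list(quat(187)));print(ctrl.read_t(),ctrl.read_contact_force())
hand.command_gripper(0.0,30);print(ctrl.read_opening(),ctrl.read_contact_force(),ctrl.read_tool_pos())
im=vision.get_image('wrist')[:,:,::-1];cv2.imwrite('pics/w7.png',im[100:350,170:470])
print(ctrl.read_t())
```

```text
26.9333 [ 0.13691     0.21677791 -0.45880696]
0.2015093537154215 [-0.68974081  0.150594    7.28254486]
28.95 [ 0.15844058 -0.63573709  1.27270657]
0.20196447119355682 [-0.04173042  0.06424505  1.90022606] [530.68048141 136.67920783 143.06457008]
29.2833
```

View pics/w7.png

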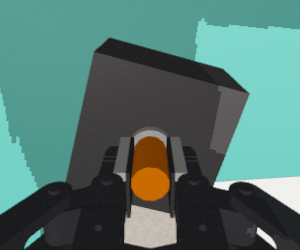

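Run:
```python
from station import ctrl,hand,vision
from h import *
ctrl.line_to([530.7,136.7,220],rate=120);print(ctrl.read_t(),ctrl.read_opening())
t=W(-.25,-.15,220);print(t)
ctrl.line_to(t,rate=200)
t[2]=195; ctrl.line_to(t,rate=80); ctrl.wait(.15)
p,q=ctrl.read_tool_pos(),ctrl.read_tool_rot();print(ctrl.read_t(),p,ctrl.read_opening(),ctrl.read_contact_force())
im=vision.get_image('wrist')[:,:,::-1];np.savez('w8.npz',p=p,q=q);cv2.imwrite('pics/w8.png',cv2.resize(im[60:310,170:470],None,fx=2.4,fy=2.4,interpolation=cv2.INTER_CUBIC))
s=vision.get_image('side')[:,:,::-1];cv2.imwrite('pics/s8.png',cv2.resize(s[200:330,250:365],None,fx=4.5,fy=4.5,interpolation=cv2.INTER_CUBIC))
s=vision.get_image('top')[:,:,::-1];cv2.imwrite('pics/t8.png',s[150:290,200:460])
```

```text
30.075 0.20247197853361656
[np.float64(540.1051577950852), np.float64(-164.51687903352786), np.float64(220.0)]
32.3417 [ 540.33408991 -164.53503285  195.53785704] 0.20602359438315393 [ 0.25825867  0.41962019 -1.50346186]
```

View pics/w8.png

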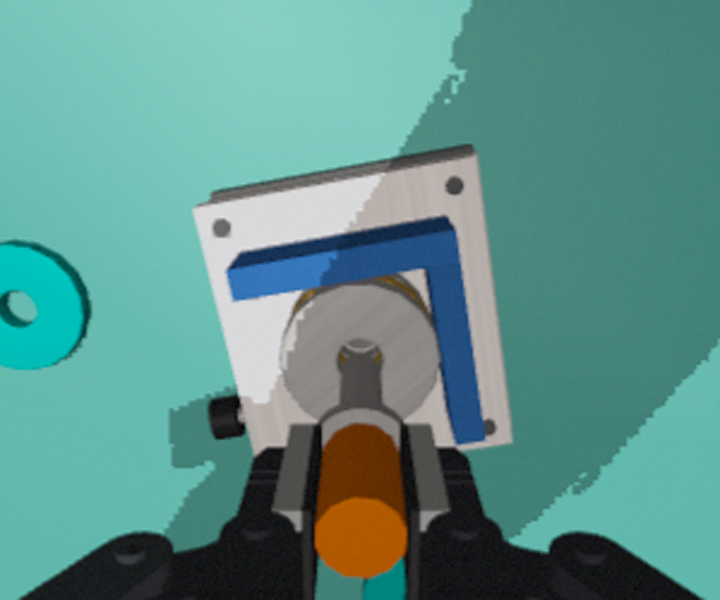

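View pics/s8.png

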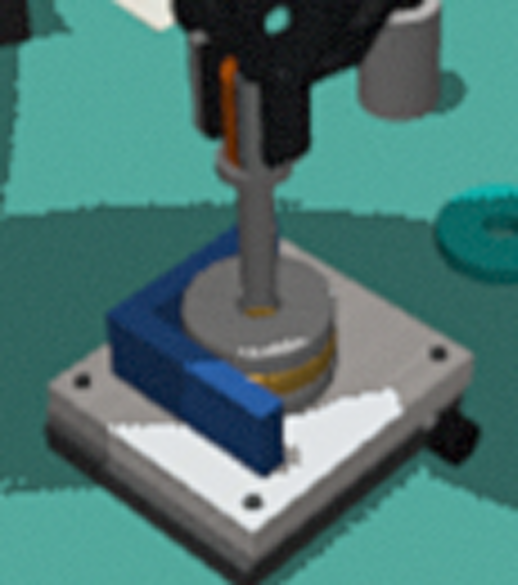

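The pin held upright sits just above the top hole: in the wrist crop the nose is at (361,360) and the hole at (360,352). I'll descend with a force guard.

```bash
cat > ins.py <<'E'
from station import ctrl
from h import *
def down(a,b,z,zend,step,rate,flim,f0):
    while z>zend+1e-6:
        z=max(z-step,zend); ctrl.line_to(W(a,b,z),rate=rate)
        f=np.array(ctrl.read_contact_force())-f0
        print(f"z{z:.1f} act{ctrl.read_tool_pos()[2]:.2f} t{ctrl.read_t():.2f} fa {f[:2]@ex:.1f} fb {f[:2]@ey:.1f} fz {f[2]:.1f}")
        if f[2]>flim or np.linalg.norm(f)>8: return z,True
    return z,False
E
python3 - <<'E'
from ins import *
f0=np.mean([ctrl.read_contact_force() for _ in range(4)],0);print(f0)
down(-.25,-.15,195,180,2.5,20,4,f0)
E
```

```text
[-0.37137507 -0.92038784 -0.71964516]
z192.5 act192.36 t32.77 fa 0.1 fb 0.6 fz -0.7
z190.0 act189.84 t33.04 fa 0.6 fb 1.1 fz -0.1
z187.5 act187.36 t33.32 fa 0.9 fb 0.5 fz -0.0
z185.0 act184.87 t33.59 fa 1.2 fb 1.4 fz 0.4
z182.5 act182.35 t33.87 fa -0.0 fb 0.3 fz 0.6
z180.0 act179.86 t34.14 fa 0.5 fb 0.7 fz 0.1
```

The tip is 11 mm in with no force. Continuing.

Run:
```python
from ins import *
f0=np.array([-.37,-.92,-.72])
z,s=down(-.25,-.15,180,145,3.5,30,4,f0)
if not s: z,s=down(-.25,-.15,145,140,.5,10,4,f0)
```

```text
z176.5 act176.30 t34.41 fa -0.2 fb 0.8 fz -0.4
z173.0 act172.77 t34.67 fa 0.5 fb 0.8 fz 0.3
z169.5 act169.33 t34.94 fa 0.1 fb 0.4 fz -0.8
z166.0 act165.79 t35.21 fa 0.6 fb 1.0 fz -0.5
z162.5 act162.30 t35.48 fa 0.6 fb 0.2 fz -1.1
z159.0 act158.80 t35.74 fa 0.9 fb 1.0 fz 0.5
z155.5 act155.27 t36.01 fa 0.5 fb -0.1 fz 0.5
z152.0 act151.80 t36.27 fa 0.9 fb -0.8 fz -0.3
z148.5 act148.29 t36.54 fa 0.7 fb 1.4 fz 0.8
z145.0 act144.80 t36.81 fa 1.2 fb 1.6 fz -0.2
z144.5 act144.54 t37.06 fa 0.4 fb 0.5 fz -0.0
z144.0 act143.99 t37.31 fa 1.3 fb 0.1 fz 0.3
z143.5 act143.50 t37.56 fa -0.3 fb 0.5 fz -0.6
z143.0 act142.95 t37.81 fa -0.3 fb 1.4 fz 0.2
z142.5 act142.49 t38.06 fa 0.5 fb 0.6 fz -0.8
z142.0 act141.95 t38.31 fa 1.0 fb 1.5 fz -0.1
z141.5 act141.45 t38.56 fa 0.9 fb 0.6 fz -0.7
z141.0 act141.07 t38.81 fa 0.1 fb 0.3 fz 1.4
z140.5 act140.97 t39.06 fa -0.9 fb 2.5 fz 8.5
```

The collar landed at z≈141, as predicted (141.06). Easing off and releasing.

Run:
```python
from ins import *
from station import hand,vision
ctrl.line_to(W(-.25,-.15,141.0),rate=10)
hand.command_gripper(0.5,20);print(ctrl.read_contact_force())
ctrl.line_to(W(-.25,-.15,200),rate=80)
ctrl.line_to(W(60,-10,240),rate=150);ctrl.wait(.2)
p,q=ctrl.read_tool_pos(),ctrl.read_tool_rot();print(ctrl.read_t(),ctrl.read_contact_force())
np.savez('w9.npz',p=p,q=q)
im=vision.get_image('wrist')[:,:,::-1];cv2.imwrite('pics/w9.png',cv2.resize(im[30:200,240:420],None,fx=3.3,fy=3.3,interpolation=cv2.INTER_CUBIC))
s=vision.get_image('side')[:,:,::-1];cv2.imwrite('pics/s9.png',cv2.resize(s[220:335,250:365],None,fx=5,fy=5,interpolation=cv2.INTER_CUBIC))
s=vision.get_image('top')[:,:,::-1];cv2.imwrite('pics/t9.png',s)
```

```text
[ 0.10685845  0.28468795 -0.24218629]
41.3917 [-1.05114463 -0.63519723 -0.63326899]
```

View pics/w9.png

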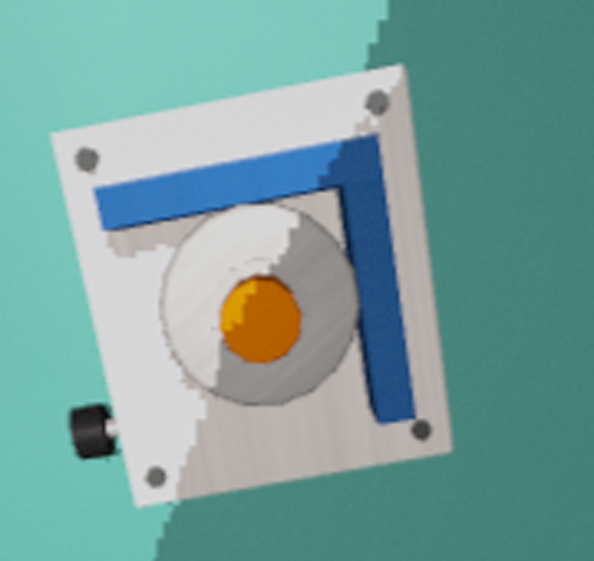

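View pics/s9.png

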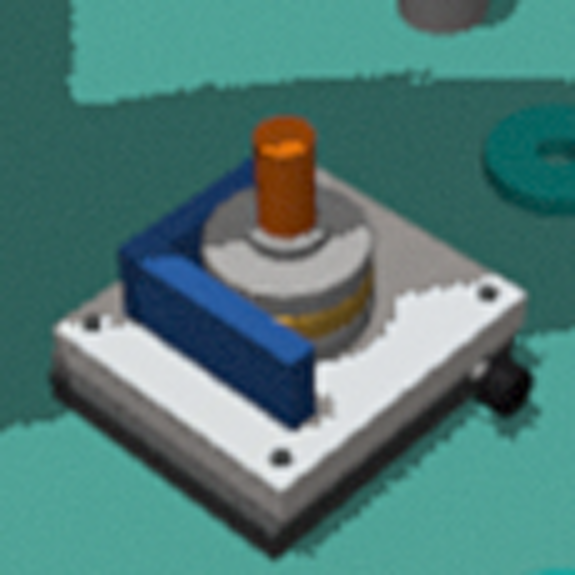

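View pics/t9.png

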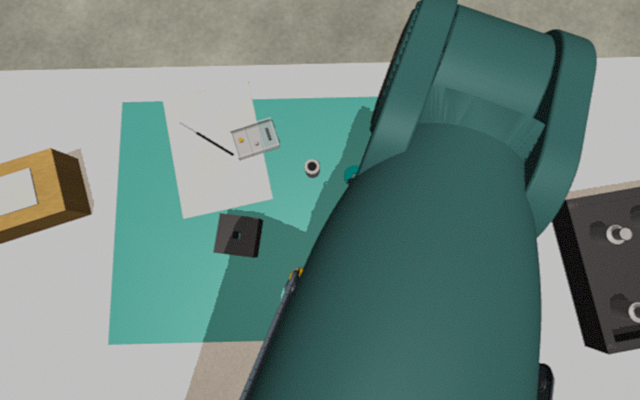

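The pin stands upright with its collar flat on the top ring. The ring still touches both walls, and the sleeve (312,168) and box (256,139) are where they were. Handing in.

Run:
```python
from station import ctrl
print(ctrl.finish_job())
```

```text
the job is handed in; nothing more can be done
None
```

The job is done and handed in at about 41 s. The three spacers are in the corner stop, and the pin is through them and let go, with its collar on the top spacer.

**Spacers:** I slid the stack with the shut fingers along -x, then +y, then -x again, raising the force only until it met the walls (highest reading 11.6 N). Top, side and wrist pictures showed the stack against both walls and the holes in line.

**Pin:** I gripped it twice at 90° to centre it, lifted it, and lowered it into the hole with almost no force. The collar landed at tool height 141.0 mm, where 141.06 mm was predicted; the force there was 8.5 N, and I eased off before opening.

**Last checks:** The final pictures show the pin upright, the collar flat and the top spacer still against both walls. The sleeve and parts box look unmoved. The jar was mostly hidden by the arm in the last top view, but the tool's path stayed about 100 mm from it.

**Disagreements:**
- The wrist camera put the hole about 1.2 mm farther along tool x than the wall contacts did. I trusted the contacts, and the free insertion bore that out.
- The first grip on the pin in the foam read about 7 N upward, probably the pads rubbing on the grip as they closed. It eased to about 2 N at the second grip.

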